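# Vent the vacuum pot and crack its sticky lid

### The arm

A 6-joint arm with a two-finger parallel gripper is mounted at the origin on a cart in front of the work surface, level with it; the furniture and walls round the work are solid. World frame = base frame: x ahead of the robot, y to its left, z up, the work surface at z = 0. Lengths are in mm, angles in rad, forces in N, time in s.
With the tool pointing down it reaches from about 350 to 775 mm from the base axis. Payload 7.3 kg.
Tool frame: the origin (TCP) lies between the finger pads, 19 mm behind the fingertips; this is the grasp point; z points along the fingers, y is the line along which they close (so a half turn about z gives the same grasp; the last joint's range is limited). The gripper opens to 92 mm and grips with 3 to 60 N. Pads are 19 mm wide; open, the fingers measure 130 mm over their backs; the gripper's body (75 mm by 190 mm) begins 47 mm behind the grasp point.
Start: joints at [1.185, 0.342, 1.524, -0, 1.275, -0.146], TCP at [124.675, 509.999, 245.541] pointing down, gripper open.
Joint ranges: [-2.53, 2.53], [-0.77, 2.02], [0.04, 2.7], [-1, 4.14], [0.28, 2.66], [-3.11, 3.11]. Speed limits (rad/s): [2.57, 2.57, 3.14, 3.14, 3.14, 3.14].

### API

Orientations are given as [roll, pitch, yaw] about the fixed x, y, z axes, in that order (R = Rz(yaw) Ry(pitch) Rx(roll)).
In Python, from plant import bot gives the robot as it stands.
- The arm moves only by the tool jog_arm, never from a script. Its argument "targets" is a list of rows, each an object with "xyz": the shift along the tool's x, y, z as a fraction of full scale, a list of three; "spin": the turn about the tool's z as a fraction of full scale. In form: [{"xyz": [x, y, z], "spin": spin}, ...]. A call has exactly 10 rows; each row shifts and turns the commanded pose from where the row before left it, along the tool's axes as they then stand; what a row does not reach is not made up. Full scale, the value 1, is 80 mm for a shift and 0.1 rad for a turn. A row lasts 1/8 s, in which the tool goes at most 62.5 mm and 10.7 degrees, less where a joint would pass 70% of its speed; a pose out of reach is approached as far as the arm can. A call with a number of a shift or a turn outside -1 to 1 is refused whole. A call with a gripper value outside its range is refused whole. "gripper" is the opening in per cent of the stroke, from 0 (shut) to 100 (fully open), set as the call begins (left out, the last holds). The fingers move at their own pace and stop on an object; the grip force is fixed at half the most. Time passes only in rows, so rows that do not move let the fingers close, or fill a call up. It gives the time, the measured TCP pose, the force, the opening and the grip force at its end, in the units of the state.
- bot.get_obs(): the state, without advancing time (a new reading comes with each control period).
- bot.capture(name): name is "scene" or "top"; returns the picture (420x560x3 uint8, blue, green, red); there is no depth.
- bot.get_calibration(name): a dict with "vfov" (degrees; the focal length in pixels is half the picture's height over the tangent of half this angle, whatever the lens; pixels are square), "cx", "cy" (the principal point, pixels), "eye" and "rotation" of the camera in the world. Camera axes: x right, y down, z forward; pixel columns grow to the right and rows downward; lengths in mm; the calibration is good to about 2 mm. A picture is of the moment at which its call begins. get_calibration takes no time and is no camera call.
- bot.close_job(): hands the job in; it is judged then, once.
The state is a dict: "time": time; "joint_positions": joint angles; "dq": joint speeds; "tau": joint torques, N m; "tool_pos": TCP position; "tcp_rot": TCP orientation; "contact_force": force on the tool from outside, world axes, zero at the start; "moment": the same for the moment, N m; "grip_width": finger opening in mm; "finger_force": force on a finger pad.
Only numpy, scipy, OpenCV 4.12 (cv2) and the standard library are available. Lean on these libraries where they do the work, as an engineer would, in place of code of your own. Each camera call takes 0.05 s, during which the arm holds its last target. There are 200 camera calls.

### The job

The wood blanks in the small vacuum pot are ready: let air in by pulling the vent knob on the valve block straight up until it snaps out, then push it fully home again. After that take the lid by its bar handle, break it free from the sticky gasket without throwing it open, and finish while still holding it by the handle, slightly open and still, with a gap of about 30 mm at its front lip. Leave the tin, the dark offcut and the tape measure lying round the pot where they are.

Things in the scene. Friction and masses are not known exactly. Their poses are not given: they have to be found in the camera images.
- vacuum_pot: round grey metal pot, 148 mm wide, 85 mm high, bolted to the table. Origin: centre of its underside; z up, +x to the lid's hinge at its back (away from the robot, give or take its yaw). At x -30, y -130 mm stands the valve block, 38 mm square, 76 mm high, with a 22 mm wide collar up to 82 mm. The lid, a metal disc 158 mm wide and 10 mm thick, when shut has its top 98 mm above the table
- vent_knob_grip (a point): centre of the head of the black vent knob on the valve block: upright cylinder 26 mm wide, 22 mm tall, on an 11 mm stem; when home it is 113 mm above the table, 31 mm above the collar under it. Moves with the knob; axes as the pot's
- vent_knob (a joint): height of the vent knob in m: 0 = fully home (down on its stop), 0.018 = fully out (up). A sprung detent resists either way with about 10 N at first, lets go half way and snaps the knob on; once out it stays up
- lid_hinge (a point): middle of the lid's hinge axis at the back of the pot, at x +92 mm of its centre, 93 mm above the table; its y axis is the hinge axis. With the lid shut the handle's bar is 137 mm in front of it and 41 mm above it, the lid's front lip 171 mm in front
- lid (a joint): opening of the lid in rad: 0 = shut, growing as the front lip rises (0.175 = 30 mm gap at the lip, handle 23 mm up). The gasket holds with a peak of 10 to 20 N at the handle in the first 2 mm and lets go over the next 6 mm; then the lid (0.5 kg) weighs on the hand with 1 to 4 N and falls back when let go
- wax_tin: bystander: round wax tin, 58 mm in diameter, 29 mm high, in front of the pot; loose. Origin: centre of its underside
- offcut_walnut: bystander: dark wooden offcut 34 x 140 x 22 mm lying in front of the pot; loose. Origin: centre of its underside
- tape_measure: bystander: tape measure 40 x 83 x 66 mm behind the valve block; loose. Origin: centre of its underside
- lid_handle (a point): dark bar handle on the lid. Point: middle of the bar, which is 12 mm thick, runs along the handle's y axis (parallel to the hinge), 72 mm long between two posts, 36 mm above the lid's top; lid shut, it is 134 mm above the table and 45 mm in front (-x) of the pot's centre. Moves and turns with the lid; axes as the pot's when shut
- pot_lid: the lid with its handle: metal disc 158 mm wide, 10 mm thick. Origin: on the hinge axis (the point lid_hinge), mid-thickness; turns with the lid; axes as the pot's when shut

How it is judged (in metres and radians):
On the way, in this order (a step that is already met when the one before it is completed fails the run):
1. the vent knob is pulled out past its detent, the lid still shut (value of joint vent_knob above 0.015 m and value of joint lid below 0.03 rad), for 0.1 s.
2. the vent knob is pushed fully home again, the lid still shut (value of joint vent_knob below 0.003 m and value of joint lid below 0.03 rad), for 0.1 s.
3. the lid is broken free of the gasket and held slightly open by its handle (value of joint lid between 0.11 and 0.26 rad and contact force between the fingers and pot_lid above 1.5 N and distance between the grasp point and lid_handle below 0.05 m), for 0.3 s.
At the end, for the whole second after the job is handed in: The vent knob is fully home (within 3 mm) and the fingers hold the lid by its handle (tool point within 50 mm of the middle of the bar), still (under 0.05 rad/s), 0.11 to 0.26 rad open (a gap of 19 to 44 mm at the front lip) (all of step 3 and velocity of joint lid between -0.05 and 0.05 rad/s and value of joint vent_knob below 0.003 m); the arm keeps its last pose, push and grip.
It fails at once if the lid is thrown open (more than 0.40 rad, about 67 mm at the lip) (value of joint lid above 0.4 rad).
It fails at once if the tin, the dark offcut or the tape measure is moved more than 25 mm (distance of any of wax_tin, offcut_walnut, tape_measure from where it was at the start of the episode above 0.025 m).
It also fails if it takes over 45 s, if anything falls off the work surface, if the arm or the gripper's body presses on something with over 40 N, if the wrist force passes 120 N, or if a joint passes its speed limit or range.

## Working session

There is one attempt and no reset: what is moved stays moved. The work goes in short steps, Python scripts to look and compute and a tool call to move; the robot and the scene stay as the last step left them, time stands still between calls to the robot, and variables do not carry over. Pictures are saved under pics/ and viewed, at most 10 in all, crops included, and the job is handed in when it is done.

Besides the shell and the picture viewer there is one more tool, called after ">>>" by a JSON object that holds its "op" and its "data", one argument or row to a line. jog_arm: Moves the arm, as the interface text tells. Shift numbers are shares of 80 mm and turn numbers shares of 0.1 rad, none past 1 either way. Its arguments: {"type":"object","properties":{"targets":{"type":"array","items":{"type":"object","properties":{"xyz":{"type":"array","items":{"type":"number"}},"spin":{"type":"number"}}}},"gripper":{"type":"number"}},"required":["targets"]}

```bash
ls; mkdir -p pics; python3 - <<'E'
from plant import bot
import cv2
o=bot.get_obs();print(o)
for n in("scene","top"):
    cv2.imwrite(f"pics/{n}0.png",bot.capture(n));print(n,bot.get_calibration(n))
E
```

```text
pics
{'time': 0.0, 'joint_positions': array([ 1.18501161e+00,  3.42728341e-01,  1.52502274e+00,  1.52474034e-05,
        1.27536726e+00, -1.45994470e-01]), 'dq': array([-5.47788196e-04,  1.21395777e-03,  4.43537891e-06,  1.28858301e-04,
        1.29263699e-03, -5.46442393e-05]), 'tau': array([-2.87878920e-04, -4.31246603e+01, -2.44207960e+01,  7.16341124e-02,
        5.62865508e-02, -1.06786770e-04]), 'tool_pos': array([124.51695055, 509.63787895, 244.84001659]), 'tcp_rot': array([-3.14008532e+00, -2.36376214e-04,  2.90179778e+00]), 'contact_force': array([-0.25058511, -0.54133974,  0.51785714]), 'moment': array([-0.01300881,  0.01314896, -0.04350254]), 'finger_force': 0.0, 'grip_width': 91.79945312163765}
scene {'vfov': 48.092333607689035, 'cx': 281.05899140509825, 'cy': 205.9801544398528, 'eye': array([ 169.43946368, -393.95608589,  692.47420515]), 'rotation': array([-2.35114948, -0.01777399, -0.78779233])}
top {'vfov': 49.10398929977103, 'cx': 272.7067663382899, 'cy': 206.27781269356944, 'eye': array([507.98949535,  16.53101823, 956.33357549]), 'rotation': array([-3.01862084e+00, -2.29861724e-03, -1.59120636e+00])}
```

View pics/scene0.png

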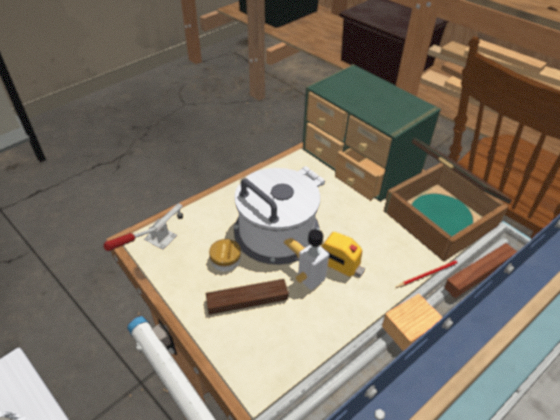

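View pics/top0.png

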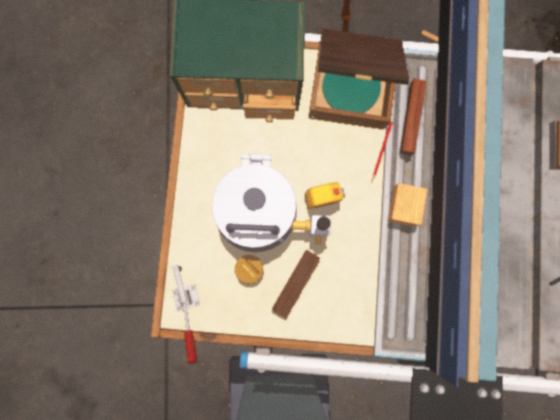

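The scene view shows the pot at about (278,210), the knob head at (315,238) and the handle at (258,198). In the top view the lid is at (255,205), the knob at (323,223) and the handle bar at (253,230). Next I'll measure these properly.

```bash
cat > h.py <<'E'
import numpy as np,cv2
from plant import bot
from scipy.spatial.transform import Rotation as R
def ray(n,u,v,lens="pin"):
    c=bot.get_calibration(n);f=210/np.tan(np.radians(c["vfov"]/2))
    x,y=(u-c["cx"])/f,(v-c["cy"])/f;r=np.hypot(x,y)
    if lens=="fish": s=np.tan(r)/r if r else 1; x*=s;y*=s
    return c["eye"],R.from_euler("xyz",c["rotation"]).apply([x,y,1])
def plane(n,u,v,z,lens="pin"):
    e,d=ray(n,u,v,lens);return (e+d*(z-e[2])/d[2]).round(1)
def tri(a,b,lens="pin"):
    (e,d),(g,h)=ray("scene",*a,lens),ray("top",*b,lens)
    s=np.linalg.lstsq(np.c_[d,-h],g-e,rcond=None)[0]
    p,q=e+s[0]*d,g+s[1]*h;return ((p+q)/2).round(1),np.linalg.norm(p-q).round(1)
E
python3 - <<'E'
from h import *
s=cv2.imread("pics/scene0.png");t=cv2.imread("pics/top0.png")
a=cv2.resize(s[150:300,200:380],None,fx=3.3,fy=3.3,interpolation=cv2.INTER_CUBIC)[:590,:395*2]
b=cv2.resize(t[140:290,200:350],None,fx=4,fy=4,interpolation=cv2.INTER_CUBIC)
cv2.imwrite("pics/sc.png",a);cv2.imwrite("pics/tc.png",b)
for n,im,(x0,y0,x1,y1) in(("scene",s,(235,170,330,260)),("top",t,(215,215,340,245))):
    m=np.zeros(im.shape[:2],np.uint8);m[y0:y1,x0:x1]=(im[y0:y1,x0:x1].max(2)<75)*255
    k,l,st,c=cv2.connectedComponentsWithStats(m)
    for i in range(1,k):
        if st[i,4]>40: print(n,st[i],c[i].round(1))
for l in("pin","fish"):
    print(l,"knob",tri((315,238),(323,223),l),"table corners",[plane("top",u,v,0,l) for u,v in((155,335),(380,350),(180,95))])
E
```

```text
scene [240 181  10  16  68] [243.5 188.4]
scene [270 203   7  19  65] [272.9 213.9]
scene [235 229  35  31 249] [247.8 248.1]
scene [308 230  14  17 196] [314.6 237.6]
scene [275 255  22   5  65] [287.3 257.8]
pin knob (array([579.3, -79.5, 112.4]), np.float64(0.2)) table corners [array([368.3, 255.6,   0. ]), array([ 329.4, -198.7,    0. ]), array([872.3, 207.2,   0. ])]
fish knob (array([579.1, -79.8, 112.6]), np.float64(0.2)) table corners [array([355.7, 267.5,   0. ]), array([ 314. , -209.7,    0. ]), array([881. , 214.1,   0. ])]
```

View pics/sc.png

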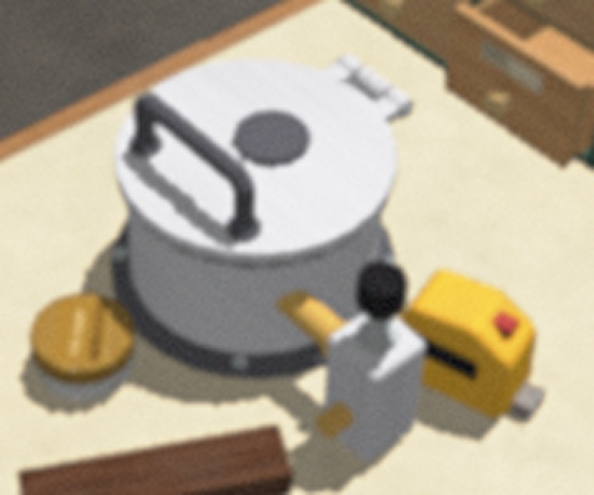

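View pics/tc.png

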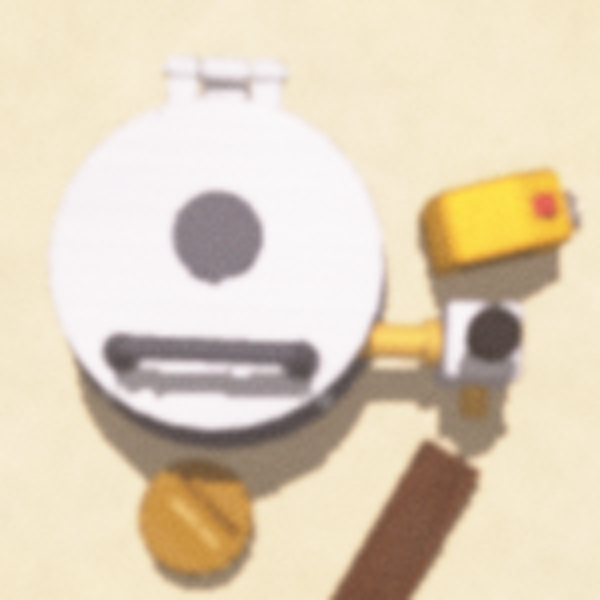

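```bash
python3 - <<'E'
from h import *
f=lambda u,v:(200+u/4,140+v/4)
g=lambda u,v:(200+u/3.3,150+v/3.3)
for l in("pin","fish"):
    L=plane("top",*f(217,262),98,l);a=plane("top",*f(122,350),134,l);b=plane("top",*f(302,354),134,l)
    k=plane("top",*f(494,334),124,l);ks=plane("scene",314.6,237.6,113,l)
    hg=plane("top",*f(226,77),95,l)
    v=(a-b)[:2];print(l,"lid",L,"bar",a,b,"mid",(a+b)/2,"len",np.hypot(*v),"yaw",np.arctan2(-v[0],v[1]),"knob",k,ks,"hinge",hg)
    d=(k-L)[:2];print("knob-lid",d,np.hypot(*d),"exp 133.4; yaw",np.arctan2(d[1],d[0])-np.arctan2(-130,-30))
    d=(hg-L)[:2];print("hinge",np.hypot(*d),np.arctan2(d[1],d[0]))
    print("bar tri",tri(g(148,103),f(122,350),l),tri(g(240,180),f(302,354),l))
E
```

```text
pin lid [616.2  47.1  98. ] bar [572.8  89.  134. ] [569.4   8.4 134. ] mid [571.1  48.7 134. ] len 80.67168028496741 yaw -0.042158628180656015 knob [577.4 -79.1 124. ] [578.9 -78.7 113. ] hinge [705.6  41.5  95. ]
knob-lid [ -38.8 -126.2] 132.0298451108688 exp 133.4; yaw -0.07147734158253072
hinge 89.57521978761758 -0.06255808576107355
bar tri (array([574.1,  88. , 132.8]), np.float64(3.2)) (array([568.9,   8.7, 134.3]), np.float64(1.1))
fish lid [616.2  47.1  98. ] bar [572.7  89.2 134. ] [569.3   8.4 134. ] mid [571.   48.8 134. ] len 80.8715030155864 yaw -0.04205439828667493 knob [577.3 -79.5 124. ] [578.9 -78.9 113. ] hinge [706.   41.6  95. ]
knob-lid [ -38.9 -126.6] 132.44157202328884 exp 133.4; yaw -0.07131149689702898
hinge 89.96827218525424 -0.06117080398785331
bar tri (array([574. ,  88.3, 132.9]), np.float64(3.3)) (array([568.9,   8.7, 134.3]), np.float64(1.1))
```

>>> {"op": "jog_arm", "data": {
  "targets": [
    {"xyz": [-0.51, -0.41, 0], "spin": 1},
    {"xyz": [-0.545, -0.355, 0], "spin": 1},
    {"xyz": [-0.58, -0.3, 0], "spin": 1},
    {"xyz": [-0.605, -0.24, 0], "spin": 1},
    {"xyz": [-0.625, -0.18, 0], "spin": 1},
    {"xyz": [-0.64, -0.115, 0], "spin": 1},
    {"xyz": [-0.65, -0.05, 0], "spin": 1},
    {"xyz": [-0.65, 0.015, 0], "spin": 1},
    {"xyz": [-0.645, 0.08, 0], "spin": 1},
    {"xyz": [-0.635, 0.145, 0], "spin": 1}
  ],
  "gripper": 60
}}

```text
time: 1.35
tool_pos: [442.2, 94.8, 245.4]
tcp_rot: [-3.141, -0.0, 1.898]
contact_force: [0.3, 0.5, 0.2]
grip_width: 54.9
finger_force: 0.0
```

>>> {"op": "jog_arm", "data": {
  "targets": [
    {"xyz": [-0.65, 0.23, 0], "spin": 0.97},
    {"xyz": [-0.625, 0.29, 0], "spin": 0.97},
    {"xyz": [-0.595, 0.35, 0], "spin": 0.97},
    {"xyz": [-0.56, 0.405, 0], "spin": 0.97},
    {"xyz": [0, 0, 0.5], "spin": 0},
    {"xyz": [0, 0, 0.5], "spin": 0},
    {"xyz": [0, 0, 0], "spin": 0},
    {"xyz": [0, 0, 0], "spin": 0},
    {"xyz": [0, 0, 0], "spin": 0},
    {"xyz": [0, 0, 0], "spin": 0}
  ],
  "gripper": 60
}}

```text
time: 2.6
tool_pos: [578.9, -76.9, 166.9]
tcp_rot: [3.139, 0.0, 1.514]
contact_force: [0.5, -0.3, -0.3]
grip_width: 55.2
finger_force: 0.0
```

>>> {"op": "jog_arm", "data": {
  "targets": [
    {"xyz": [-0.03, 0, 0.22], "spin": 0},
    {"xyz": [0, 0, 0.22], "spin": 0},
    {"xyz": [0, 0, 0.22], "spin": 0},
    {"xyz": [0, 0, 0], "spin": 0},
    {"xyz": [0, 0, 0], "spin": 0},
    {"xyz": [0, 0, 0], "spin": 0},
    {"xyz": [0, 0, 0], "spin": 0},
    {"xyz": [0, 0, 0], "spin": 0},
    {"xyz": [0, 0, 0], "spin": 0},
    {"xyz": [0, 0, 0], "spin": 0}
  ],
  "gripper": 60
}}

```text
time: 3.85
tool_pos: [578.2, -79.2, 112.7]
tcp_rot: [3.142, -0.0, 1.514]
contact_force: [0.2, -0.2, -0.3]
grip_width: 55.2
finger_force: 0.0
```

>>> {"op": "jog_arm", "data": {
  "targets": [
    {"xyz": [0, 0, 0], "spin": 0},
    {"xyz": [0, 0, 0], "spin": 0},
    {"xyz": [0, 0, 0], "spin": 0},
    {"xyz": [0, 0, 0], "spin": 0},
    {"xyz": [0, 0, 0], "spin": 0},
    {"xyz": [0, 0, 0], "spin": 0},
    {"xyz": [0, 0, 0], "spin": 0},
    {"xyz": [0, 0, 0], "spin": 0},
    {"xyz": [0, 0, 0], "spin": 0},
    {"xyz": [0, 0, 0], "spin": 0}
  ],
  "gripper": 0
}}

```text
time: 5.1
tool_pos: [580.3, -79.4, 113.4]
tcp_rot: [3.136, 0.0, 1.514]
contact_force: [6.3, 0.5, -1.3]
grip_width: 24.8
finger_force: 30.0
```

```bash
python3 - <<'E'
from h import *
s=bot.capture("scene");t=bot.capture("top")
cv2.imwrite("pics/g1.png",np.hstack([cv2.resize(s[150:300,240:375],None,fx=2.9,fy=2.9),cv2.resize(t[140:290,240:375],None,fx=2.9,fy=2.9)]))
E
```

```text
(no output)
```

View pics/g1.png

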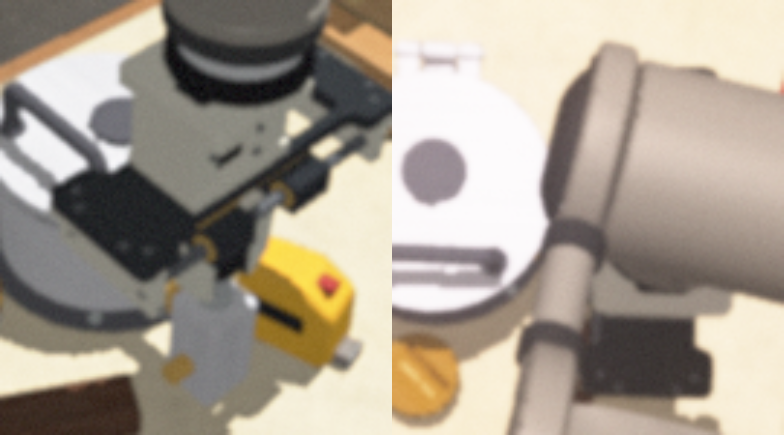

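The crops show the fingers closed on the knob head (about (210,285) in the left crop), with the lid and bystanders untouched. I'll pull up now.

>>> {"op": "jog_arm", "data": {
  "targets": [
    {"xyz": [0, 0.02, 0], "spin": 0},
    {"xyz": [0, 0, -0.03], "spin": 0},
    {"xyz": [0, 0, -0.03], "spin": 0},
    {"xyz": [0, 0, -0.03], "spin": 0},
    {"xyz": [0, 0, -0.03], "spin": 0},
    {"xyz": [0, 0, -0.03], "spin": 0},
    {"xyz": [0, 0, -0.03], "spin": 0},
    {"xyz": [0, 0, -0.03], "spin": 0},
    {"xyz": [0, 0, -0.03], "spin": 0},
    {"xyz": [0, 0, 0], "spin": 0}
  ]
}}

```text
time: 6.45
tool_pos: [580.3, -79.4, 130.8]
tcp_rot: [3.141, -0.0, 1.514]
contact_force: [8.8, -0.6, -12.0]
grip_width: 24.7
finger_force: 30.0
```

```bash
python3 - <<'E'
from h import *
print(bot.get_obs()["contact_force"],bot.get_obs()["tool_pos"])
s=bot.capture("scene")
cv2.imwrite("pics/g2.png",cv2.resize(s[200:300,270:370],None,fx=5,fy=5,interpolation=cv2.INTER_CUBIC))
E
```

```text
[  8.79241395  -0.55471949 -12.04971188] [580.27686697 -79.40389375 130.80001121]
```

View pics/g2.png

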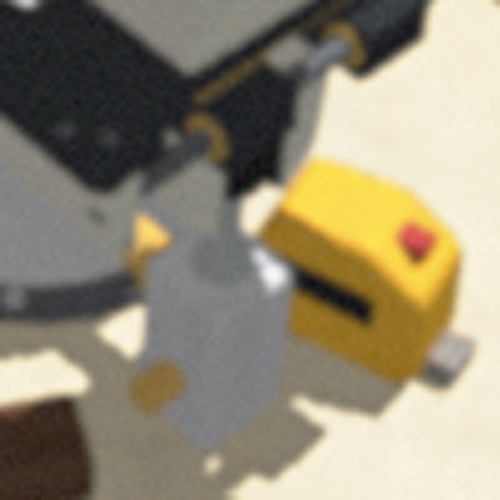

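A force of 12 N against the stop at +17.4 mm, with no slip, means the knob is out. Now I'll push it home.

>>> {"op": "jog_arm", "data": {
  "targets": [
    {"xyz": [0, 0, 0.03], "spin": 0},
    {"xyz": [0, 0, 0.03], "spin": 0},
    {"xyz": [0, 0, 0.03], "spin": 0},
    {"xyz": [0, 0, 0.03], "spin": 0},
    {"xyz": [0, 0, 0.03], "spin": 0},
    {"xyz": [0, 0, 0.03], "spin": 0},
    {"xyz": [0, 0, 0.03], "spin": 0},
    {"xyz": [0, 0, 0.03], "spin": 0},
    {"xyz": [0, 0, 0.02], "spin": 0},
    {"xyz": [0, 0, 0], "spin": 0}
  ]
}}

```text
time: 7.75
tool_pos: [580.4, -79.4, 112.5]
tcp_rot: [3.14, 0.0, 1.514]
contact_force: [1.6, 0.5, 10.4]
grip_width: 24.8
finger_force: 30.0
```

>>> {"op": "jog_arm", "data": {
  "targets": [
    {"xyz": [0, 0, 0], "spin": 0},
    {"xyz": [0, 0, 0], "spin": 0},
    {"xyz": [0, 0, 0], "spin": 0},
    {"xyz": [0, 0, 0], "spin": 0},
    {"xyz": [0, 0, 0], "spin": 0},
    {"xyz": [0, 0, 0], "spin": 0},
    {"xyz": [0, 0, 0], "spin": 0},
    {"xyz": [0, 0, 0], "spin": 0},
    {"xyz": [0, 0, -0.1], "spin": 0},
    {"xyz": [0, 0, -0.3], "spin": 0}
  ],
  "gripper": 60
}}

```text
time: 9.0
tool_pos: [579.2, -79.2, 142.8]
tcp_rot: [-3.139, -0.001, 1.514]
contact_force: [0.3, -0.7, -0.1]
grip_width: 54.8
finger_force: 0.0
```

>>> {"op": "jog_arm", "data": {
  "targets": [
    {"xyz": [0, 0, -0.3], "spin": 0},
    {"xyz": [0, 0, -0.3], "spin": 0},
    {"xyz": [0.4, -0.05, 0], "spin": 0},
    {"xyz": [0.4, -0.05, 0], "spin": 0},
    {"xyz": [0.4, -0.05, 0], "spin": 0},
    {"xyz": [0.4, -0.05, 0], "spin": 0},
    {"xyz": [0, 0, 0], "spin": 0},
    {"xyz": [0, 0, 0], "spin": 0},
    {"xyz": [0, 0, 0], "spin": 0},
    {"xyz": [0, 0, 0], "spin": 0}
  ],
  "gripper": 60
}}

```text
time: 10.25
tool_pos: [571.3, 48.5, 191.1]
tcp_rot: [3.142, 0.0, 1.513]
contact_force: [0.3, -0.1, 0.2]
grip_width: 54.8
finger_force: 0.0
```

```bash
python3 - <<'E'
from h import *
s=bot.capture("scene")
print(bot.get_obs()["contact_force"])
cv2.imwrite("pics/g3.png",cv2.resize(s[140:280,220:360],None,fx=4,fy=4,interpolation=cv2.INTER_CUBIC))
m=np.zeros(s.shape[:2],np.uint8);m[225:250,300:330]=(s[225:250,300:330].max(2)<75)*255
k,l,st,c=cv2.connectedComponentsWithStats(m);print(st[1:],c[1:])
E
```

```text
[-0.2570497  -0.30390497  0.65959554]
[[308 230  14  17 194]] [[314.68556701 237.70103093]]
```

View pics/g3.png

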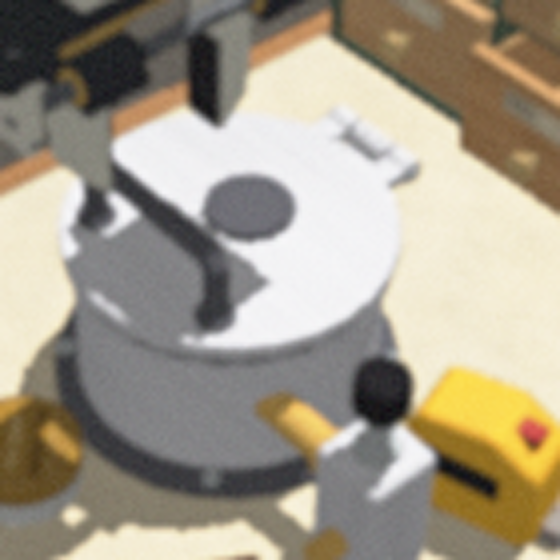

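The knob is back at its original pixel (314.7,237.7), so it is home. The fingers straddle the handle bar. I'll descend and grip.

>>> {"op": "jog_arm", "data": {
  "targets": [
    {"xyz": [0, 0.01, 0.2], "spin": 0},
    {"xyz": [0, 0, 0.2], "spin": 0},
    {"xyz": [0, 0, 0.2], "spin": 0},
    {"xyz": [0, 0, 0.12], "spin": 0},
    {"xyz": [0, 0, 0], "spin": 0},
    {"xyz": [0, 0, 0], "spin": 0},
    {"xyz": [0, 0, 0], "spin": 0},
    {"xyz": [0, 0, 0], "spin": 0},
    {"xyz": [0, 0, 0], "spin": 0},
    {"xyz": [0, 0, 0], "spin": 0}
  ],
  "gripper": 60
}}

```text
time: 11.55
tool_pos: [572.0, 49.3, 133.6]
tcp_rot: [3.141, -0.0, 1.514]
contact_force: [0.1, -0.1, -0.4]
grip_width: 55.2
finger_force: 0.0
```

>>> {"op": "jog_arm", "data": {
  "targets": [
    {"xyz": [0, 0, 0], "spin": 0},
    {"xyz": [0, 0, 0], "spin": 0},
    {"xyz": [0, 0, 0], "spin": 0},
    {"xyz": [0, 0, 0], "spin": 0},
    {"xyz": [0, 0, 0], "spin": 0},
    {"xyz": [0, 0, 0], "spin": 0},
    {"xyz": [0, 0, 0], "spin": 0},
    {"xyz": [0, 0, 0], "spin": 0},
    {"xyz": [0, 0, 0], "spin": 0},
    {"xyz": [0, 0, 0], "spin": 0}
  ],
  "gripper": 0
}}

```text
time: 12.8
tool_pos: [573.7, 49.2, 133.6]
tcp_rot: [3.138, -0.0, 1.514]
contact_force: [6.3, 0.1, -4.7]
grip_width: 10.7
finger_force: 30.0
```

>>> {"op": "jog_arm", "data": {
  "targets": [
    {"xyz": [0, 0.025, -0.015], "spin": 0},
    {"xyz": [0, 0.005, -0.015], "spin": 0},
    {"xyz": [0, 0.005, -0.015], "spin": 0},
    {"xyz": [0, 0.005, -0.015], "spin": 0},
    {"xyz": [0, 0.005, -0.015], "spin": 0},
    {"xyz": [0, 0.005, -0.015], "spin": 0},
    {"xyz": [0, 0.005, -0.015], "spin": 0},
    {"xyz": [0, 0.005, -0.015], "spin": 0},
    {"xyz": [0, 0.005, -0.015], "spin": 0},
    {"xyz": [0, 0.005, -0.015], "spin": 0}
  ]
}}

```text
time: 14.05
tool_pos: [577.6, 48.9, 145.2]
tcp_rot: [-3.141, -0.0, 1.514]
contact_force: [5.1, 0.9, -11.0]
grip_width: 10.8
finger_force: 30.0
```

>>> {"op": "jog_arm", "data": {
  "targets": [
    {"xyz": [0, 0.01, -0.015], "spin": 0},
    {"xyz": [0, 0.007, -0.015], "spin": 0},
    {"xyz": [0, 0.007, -0.015], "spin": 0},
    {"xyz": [0, 0.007, -0.015], "spin": 0},
    {"xyz": [0, 0.007, -0.015], "spin": 0},
    {"xyz": [0, 0.007, -0.015], "spin": 0},
    {"xyz": [0, 0.007, -0.015], "spin": 0},
    {"xyz": [0, 0.007, -0.015], "spin": 0},
    {"xyz": [0, 0.007, -0.015], "spin": 0},
    {"xyz": [0, 0.007, -0.015], "spin": 0}
  ]
}}

```text
time: 15.3
tool_pos: [583.0, 48.6, 157.5]
tcp_rot: [-3.141, 0.0, 1.514]
contact_force: [-2.6, -1.7, -5.7]
grip_width: 11.0
finger_force: 30.0
```

>>> {"op": "jog_arm", "data": {
  "targets": [
    {"xyz": [0, 0, 0], "spin": 0},
    {"xyz": [0, 0, 0], "spin": 0},
    {"xyz": [0, 0, 0], "spin": 0},
    {"xyz": [0, 0, 0], "spin": 0},
    {"xyz": [0, 0, 0], "spin": 0},
    {"xyz": [0, 0, 0], "spin": 0},
    {"xyz": [0, 0, 0], "spin": 0},
    {"xyz": [0, 0, 0], "spin": 0},
    {"xyz": [0, 0, 0], "spin": 0},
    {"xyz": [0, 0, 0], "spin": 0}
  ]
}}

```text
time: 16.55
tool_pos: [583.2, 48.6, 158.0]
tcp_rot: [3.141, 0.0, 1.514]
contact_force: [-5.1, -3.2, -2.4]
grip_width: 11.1
finger_force: 30.0
```

```bash
python3 - <<'E'
from h import *
s=bot.capture("scene")
cv2.imwrite("pics/g4.png",cv2.resize(s[140:280,220:360],None,fx=4,fy=4,interpolation=cv2.INTER_CUBIC))
m=np.zeros(s.shape[:2],np.uint8);m[225:250,300:330]=(s[225:250,300:330].max(2)<75)*255
k,l,st,c=cv2.connectedComponentsWithStats(m);print(st[1:],c[1:])
E
```

```text
[[308 230  14  17 191]] [[314.73298429 237.78534031]]
```

View pics/g4.png

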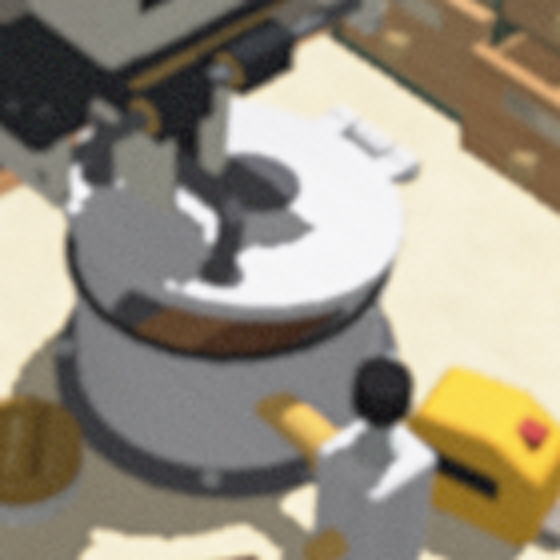

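The lid is held open with a visible gap at the front (crop rows 308 to 348). The handle is up about 24 mm, the pose is steady, and the knob is still home at (314.7,237.8). I'm handing in.

```bash
python3 -c "
from plant import bot
print(bot.close_job())"
```

```text
the job is handed in; nothing more can be done
None
```

I pulled the vent knob out and pushed it home, then broke the lid free; I handed the job in gripping its handle about 24 mm up (roughly 0.18 rad, 30 mm at the lip), still, with the tin, offcut and tape measure not touched as far as the pictures show; no verdict came back.

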